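Index the mitre fence one hole

ROBOT

A 7-joint arm with a two-finger parallel gripper is mounted at the origin on the work surface. World frame = base frame: x ahead of the robot, y to its left, z up, the work surface at z = 0. Lengths are in m, angles in rad, forces in N, time in s.
With the tool pointing down it reaches from about 0.425 to 0.825 m from the base axis. Payload 3.6 kg.
Tool frame: the origin (TCP) lies where the fingers leave the gripper's body, on its centre line; the fingertips stand 73 mm ahead of it and the grasp point (between the pads) lies 54 mm ahead of it; z points along the fingers, y is the line along which they close (so a half turn about z gives the same grasp; the last joint's range is limited). The gripper opens to 85 mm and grips with 20 to 120 N. Pads are 22 mm wide; open, the fingers measure 114 mm over their backs; the gripper's body (76 mm by 85 mm) begins 54 mm behind the grasp point. The pads swing forward as they close: fully open they stand 13 mm farther back than shut.
Start: joints at [-1.373, 0.615, -0.013, 1.423, 0.008, 1.103, -0.04], TCP at [0.144, 0.634, 0.304] pointing down, gripper open.
Joint ranges: [-3.12, 3.12], [-0.3, 2.06], [-1.34, 1.32], [0.26, 2.42], [-1.36, 4.5], [0.01, 1.98], [-2.84, 2.84]. Speed limits (rad/s): [2.79, 2.79, 3.14, 3.14, 3.14, 3.14, 3.14].

INTERFACE

Orientations are given as a unit quaternion [x, y, z, w].
In Python, from station import arm, snapshot, camera_info, ticket gives the robot as it stands. Calls block until the motion is done:
- arm.movep(position, orientation): joint-space move of the TCP to a pose.
- arm.line_to(position, velocity=0.15, ori=None): straight line of the TCP; ori=None keeps the orientation; velocity is the mean speed in m/s.
- arm.move_j(angles): joint-space move.
- arm.move_gripper(opening, effort=None): opening from 0.0 (shut) to 1.0 (fully open); effort is the grip in N (None keeps the last); returns when the fingers have stopped.
- arm.pause(seconds).
- arm.ik(position, orientation): joint angles nearest the present ones, or None.
- snapshot(name): name is "scene" or "top" or "wrist"; returns the picture (400x640x3 uint8, blue, green, red); there is no depth.
- camera_info(name): a dict with "fx", "fy", "cx", "cy" (pixels), "dist_coeffs" ([k1, k2, p1, p2, k3] as OpenCV has them; the pictures are not rectified), "R" (3x3) and "t" (3): a world point X has camera coordinates R X + t; the wrist camera has in their place "T_tool_cam" (4x4, takes a point from camera to tool coordinates, whose origin is the TCP and whose axes are the flange's). Camera axes: x right, y down, z forward; pixel columns grow to the right and rows downward; lengths in m; the calibration is good to about 2 mm. A picture is of the moment at which its call begins: read the wrist's pose just before it. camera_info takes no time and is no camera call.
A pose or a line that the arm cannot do raises arm.MotionError and nothing moves.
- ticket.finish_job(): hands the job in; it is judged then, once.
Readings, each from a call of its own:
- arm.read_time(): time.
- arm.read_joint_positions(): joint angles.
- arm.read_dq(): joint speeds.
- arm.read_effort(): joint torques, N m.
- arm.read_tool_pos(): TCP position.
- arm.read_eef_rot(): TCP orientation.
- arm.read_ft_force(): force on the tool from outside, world axes, zero at the start.
- arm.read_wrist_torque(): the same for the moment, N m.
- arm.read_opening(): opening from 0.0 (shut) to 1.0 (fully open).
- arm.read_finger_force(): force on a finger pad.
Only numpy, scipy, OpenCV 4.12 (cv2) and the standard library are available. Lean on these libraries where they do the work, as an engineer would, in place of code of your own. Each camera call takes 0.05 s, during which the arm holds its last target. There are 200 camera calls.

TASK

Hook a fingertip under the red pull ring, lift the spring index pin out of its hole, swing the ring end of the fence arm exactly one hole towards the side of the jig where the pale wooden blank lies, and let the pin drop fully home in that hole. Leave the blank, mallet, chisel and wax tin where they are; nothing needs to be gripped.

Things in the scene. Friction and masses are not known exactly. Their poses are not given: they have to be found in the camera images.
- jig: Grey board fixed on the bench, 330 (x) x 320 (y) x 18 mm, origin on its underside, 180 mm from its -x edge, mid-width. Yaw about -1.57 +-0.25: its +x points to the robot's right, its +y away from the robot. On it a 45 mm wide aluminium index sector, top 32 mm above the bench, an arc of radius 200 mm about the pivot with holes 12 mm deep at 0, +-15 and +-30 degrees.
- pivot (a point): Point on the fence arm's vertical pivot axis, at the level of the arm's top; in the jig's frame at (110, 0, 44.5) mm. Its axes are the jig's.
- fence (a joint): Angle (rad) of the grey fence arm about the pivot, 0 along the jig's -x, positive swinging its free end (pin, ring) to the jig's +y, away from the robot. Bar 235 mm long from the pivot to the robot's left, 36 mm wide, top 44.5 mm above the bench. Starts in the middle hole at 0 (play 0.006); next holes at +0.262 and -0.262 (52 mm of travel at the pin). Turns with little friction once the pin is up.
- index_pin (a joint): Lift (m) of the round-nosed 12 mm index pin, sliding vertically in the arm 200 mm from the pivot: 0 home in a hole, clear of it above 0.012, upper stop 0.026. Between holes it rides at 0.012 and springs into a hole by itself from up to 4 mm off centre. The spring pushes it down with 4.5 N at the bottom, 8 N at the top.
- ring_eye (a point): Centre of the opening of the red pull ring fixed on the pin: 6 mm bar, 56 mm inside, 68 mm outside diameter. It faces along the arm, leaning 30 degrees from upright, top towards the pivot. With the pin home: 96 mm above the bench, 184.5 mm from the pivot axis. A finger slanted down towards the pivot passes through it from the robot's left. Axes: x to the pivot, z up.
- fence_face (a point): Top centre of the dark wood fence face that stands on the arm, 85 mm from the pivot, 79 mm above the bench; the face is 120 mm long along the arm and 22 mm wide. Turns with the arm.
- ring_top (a point): Middle of the bar at the top of the pull ring, 27 mm above the ring's eye and 15.5 mm nearer the pivot. The ring's foot lies as far below the eye and farther from the pivot. There is free room of 40 mm from the eye level to the end of the fence face, and 50 mm from the eye down to the arm's top.
- blank: Pale wooden blank, loose, 100 x 45 x 30 mm, lying on the jig board beside the pivot, origin at the centre of its underside. It lies on either the jig's +y side (away from the robot) or its -y side (nearer the robot), about 105 mm from the jig's centre line: that is the side to swing to. Not to be moved.
- tin: Green wax tin, loose, 67 mm diameter, 28 mm high, standing on the jig board beside the pivot, on the side opposite to the blank. Origin at the centre of its underside. Not to be moved.
- mallet: Dark wooden mallet, loose, 270 mm long along its x, head 75 x 120 x 60 mm, lying on the bench to the right of the jig. Origin on the bench at the middle of its length. Not to be moved.
- chisel: Bench chisel, loose, 250 mm long, 26 mm thick handle, lying on the bench to the left of the jig, about 55 mm from it. Origin on the bench near the middle of its length. Not to be moved.

How it is judged:
By the outcome, as a careful person would: the job done as asked, in the order asked, and still so for the second after the job is handed in, with the robot touching nothing.
It also fails if it takes over 45 s, if anything falls off the work surface, if the arm or the gripper's body presses on something with over 40 N, if the wrist force passes 120 N, or if a joint passes its speed limit or range.

## Working session

There is one attempt and no reset: what is moved stays moved. The work goes in short steps, each a Python script; the robot and the scene stay as the last script left them, time stands still between calls to the robot, and variables do not carry over. Pictures are saved under pics/ and viewed, at most 10 in all, crops included, and the job is handed in when it is done.

```bash
ls; mkdir -p pics
python3 - <<'E'
from station import arm,snapshot,camera_info
import cv2
for n in("scene","top"):
    cv2.imwrite(f"pics/{n}0.png",snapshot(n)); c=camera_info(n); print(n,c)
print(camera_info("wrist")); print(arm.read_eef_rot(),arm.read_time())
E
```

```text
pics
scene {'fx': 506.6342639795571, 'fy': 506.6342639795571, 'cx': 319.26236751801446, 'cy': 203.99385595682082, 'dist_coeffs': array([-0.07447382,  0.        ,  0.        ,  0.        ,  0.        ]), 'R': array([[ 0.62073583,  0.78381598,  0.0178756 ],
       [ 0.61866105, -0.47568269, -0.62528752],
       [-0.48160724,  0.3991973 , -0.78018971]]), 't': array([-0.36300495, -0.25896526,  1.52145955])}
top {'fx': 437.9076337285705, 'fy': 437.9076337285705, 'cx': 319.8978769603042, 'cy': 198.7184104016359, 'dist_coeffs': array([0.02297952, 0.        , 0.        , 0.        , 0.        ]), 'R': array([[ 1.76448682e-02, -9.99844053e-01,  7.26969792e-04],
       [-9.93747624e-01, -1.76174424e-02, -1.10251010e-01],
       [ 1.10246624e-01,  1.22294003e-03, -9.93903510e-01]]), 't': array([-0.00234924,  0.58363564,  1.02130812])}
{'fx': 304.2392309294655, 'fy': 304.2392309294655, 'cx': 315.5992572119087, 'cy': 200.09438837777955, 'dist_coeffs': array([-0.02851318,  0.        ,  0.        ,  0.        ,  0.        ]), 'T_tool_cam': array([[-1.59876159e-03, -9.54988675e-01, -2.96637951e-01,
         7.68149680e-02],
       [ 9.99998666e-01, -1.42785686e-03, -7.92792445e-04,
        -7.36652582e-05],
       [ 3.33551274e-04, -2.96638823e-01,  9.54989684e-01,
        -7.14283976e-02],
       [ 0.00000000e+00,  0.00000000e+00,  0.00000000e+00,
         1.00000000e+00]])}
[ 1.11647292e-01  9.93747175e-01 -1.19215642e-03 -1.18127314e-04] 0.1
```

View pics/top0.png

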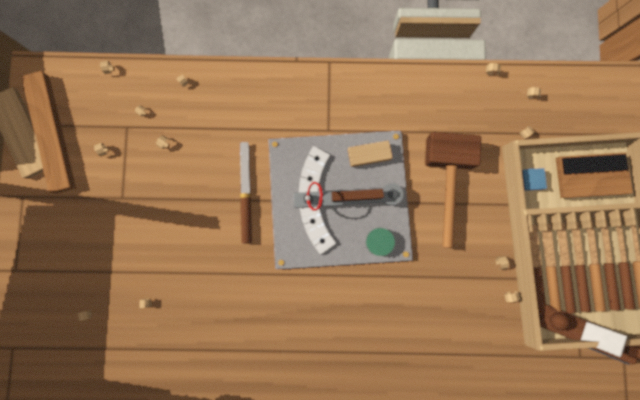

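View pics/scene0.png

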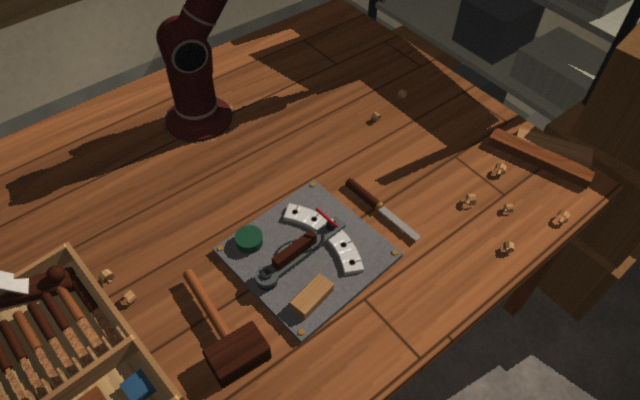

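The pale blank is on the far (+y) side: top view at (370,153), with the tin at (380,242). So the swing is to +0.262. The ring is at about (315,196) and the pivot at (396,195). Next I'll fit the jig pose using both cameras.

```bash
cat > h.py <<'E'
import numpy as np,cv2
from station import arm,snapshot,camera_info
def proj(n,X):
    c=camera_info(n); K=np.array([[c['fx'],0,c['cx']],[0,c['fy'],c['cy']],[0,0,1]])
    return cv2.projectPoints(np.float64(X).reshape(-1,3),cv2.Rodrigues(c['R'])[0],c['t'],K,c['dist_coeffs'])[0][:,0]
def jw(p,X):
    X=np.float64(X).reshape(-1,3)/1000; c,s=np.cos(p[2]),np.sin(p[2])
    return X@np.array([[c,-s,0],[s,c,0],[0,0,1]]).T+[p[0],p[1],0]
def armpt(r,z,th): return [110-r*np.cos(th),r*np.sin(th),z]
def ring(th,lift=0,R=31,n=60):
    e=[];
    for a in np.linspace(0,2*np.pi,n):
        t=R*np.cos(a); s=R*np.sin(a)
        r=184.5-t*.5; z=96+lift+t*.866
        e.append([110-r*np.cos(th)+s*np.sin(th),r*np.sin(th)+s*np.cos(th),z])
    return e
E
python3 - <<'E'
from h import *
from scipy.optimize import least_squares
C=[[-180,160,18],[150,160,18],[150,-160,18],[-180,-160,18]]
H=[armpt(200,32,np.radians(a)) for a in(30,15,-15,-30)]
pt=np.array([[268,138],[403,131],[411,260],[276,268],[317,158],[310,178.5],[312,221],[322,241]],float)
ps=np.array([[401,253],[302,333],[213,250],[314,183],],float)
im=cv2.imread('pics/top0.png');
def f(p): return np.r_[(proj('top',jw(p,C+H))-pt).ravel(),(proj('scene',jw(p,C))-ps).ravel()]
r=least_squares(f,[.5,.1,-1.57],loss='soft_l1'); print(r.x,f(r.x).reshape(-1,2).round(1))
np.save('p.npy',r.x); p=r.x
out=[]
for n,(x0,y0,w,h) in(('top',(255,120,170,160)),('scene',(205,170,210,170))):
    im=cv2.imread(f'pics/{n}0.png'); k=4 if n=='top' else 3
    b=cv2.resize(im[y0:y0+h,x0:x0+w],None,fx=k,fy=k,interpolation=cv2.INTER_CUBIC)
    for pts,col in((C+H,(0,255,255)),([armpt(0,44.5,0),armpt(235,44.5,0),armpt(85,79,0),armpt(25,79,0),armpt(145,79,0)],(255,255,0)),(ring(0),(0,255,0))):
        for u,v in proj(n,jw(p,pts)): cv2.circle(b,(int((u+.5-x0)*k),int((v+.5-y0)*k)),1,col,-1)
    cv2.imwrite(f'pics/o_{n}.png',b)
print(jw(p,[[110,0,44.5],armpt(184.5,96,0),armpt(184.5,96,.262)]))
E
```

```text
[ 0.58847807 -0.05350448 -1.49130932] [[ 0.2  0.1]
 [-1.9 -0.9]
 [ 1.1  0.1]
 [-1.3  0.7]
 [-0.3 -0. ]
 [-0.3 -0.4]
 [ 0.3 -0.3]
 [-0.1 -0.6]
 [ 2.4  0.2]
 [-1.7  8.3]
 [-1.5 -2.1]
 [-0.9 -4.3]]
[[ 0.59721244 -0.16315716  0.0445    ]
 [ 0.58256252  0.02076029  0.096     ]
 [ 0.63069945  0.01827842  0.096     ]]
```

View pics/o_top.png

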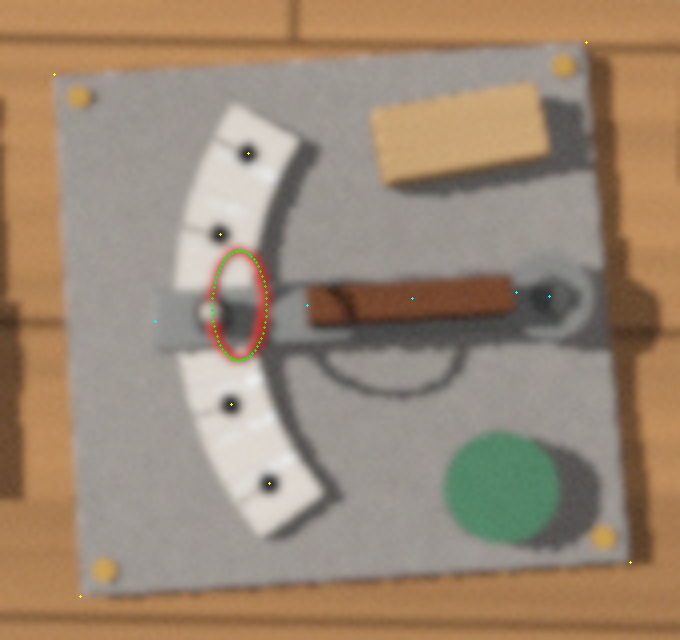

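View pics/o_scene.png

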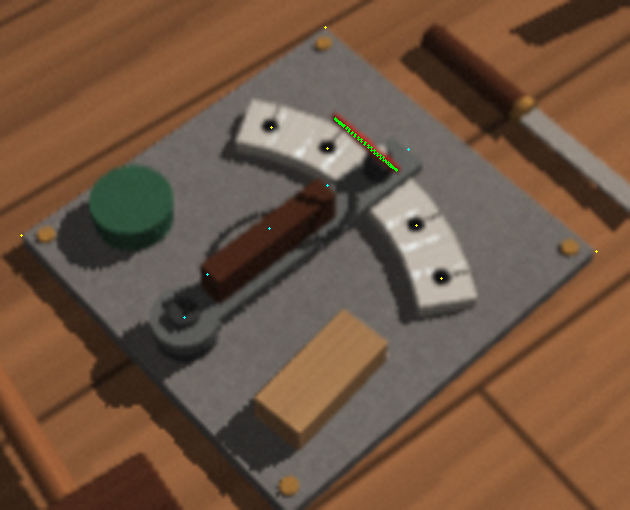

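The overlay agrees with the picture to about 1–2 mm: ring, holes and arm all line up in both views. Next is a reachability check for the hook pose, lift and swing.

```bash
cat >> h.py <<'E'
from scipy.spatial.transform import Rotation as Rr
p=np.load('p.npy') if __import__('os').path.exists('p.npy') else None
def pose(th,ins,up=0,off=0,slant=30,lat=0):
    """TCP pose: tip `ins` mm past ring plane at eye, raised `up` mm vertically, off mm up in plane, lat mm to +swing side"""
    g=p[2]-th; s=np.radians(slant)   # fence + = clockwise shift of arm direction
    d=np.array([np.cos(g),np.sin(g),0]); z=np.cos(s)*d-np.sin(s)*np.array([0,0,1]); x=np.sin(s)*d+np.array([0,0,np.cos(s)])
    y=np.cross(z,x); e=jw(p,armpt(184.5,96,th))[0]
    l=np.array([-np.sin(g),np.cos(g),0])
    P=e+(z*(ins-73)+x*off+l*lat)/1000+[0,0,up/1000]
    return P,Rr.from_matrix(np.c_[x,y,z]).as_quat()
E
python3 - <<'E'
from h import *
for s in(25,30,40,50):
  print(s,[None if (q:=arm.ik(*pose(*a,slant=s))) is None else np.round(q,2) for a in((0,-90),(0,28,0),(0,28,32),(.262,28,32))])
print(pose(0,28),pose(.262,28)[0],arm.read_ft_force())
E
```

```text
25 [array([-0.44,  1.  , -0.35,  1.54,  1.05,  1.71,  1.96]), array([-0.35,  1.02, -0.23,  1.69,  1.14,  1.5 ,  1.91]), array([-0.33,  0.97, -0.26,  1.69,  1.13,  1.53,  1.95]), array([-0.27,  1.07, -0.26,  1.35,  1.  ,  1.73,  2.06])]
30 [array([-0.42,  0.94, -0.35,  1.56,  1.01,  1.63,  2.  ]), array([-0.33,  0.98, -0.23,  1.7 ,  1.11,  1.41,  1.94]), array([-0.32,  0.93, -0.26,  1.7 ,  1.1 ,  1.45,  1.98]), array([-0.26,  1.04, -0.26,  1.37,  0.96,  1.65,  2.07])]
40 [array([-0.37,  0.84, -0.32,  1.6 ,  0.93,  1.47,  2.09]), array([-0.3 ,  0.91, -0.22,  1.73,  1.04,  1.25,  2.02]), array([-0.28,  0.86, -0.24,  1.72,  1.02,  1.29,  2.06]), array([-0.24,  0.96, -0.24,  1.42,  0.87,  1.49,  2.12])]
50 [array([-0.31,  0.75, -0.31,  1.64,  0.84,  1.32,  2.2 ]), array([-0.25,  0.84, -0.21,  1.75,  0.95,  1.09,  2.12]), array([-0.23,  0.79, -0.23,  1.74,  0.93,  1.14,  2.17]), array([-0.2 ,  0.9 , -0.22,  1.46,  0.77,  1.34,  2.19])]
(array([0.57946809, 0.05960839, 0.1185    ]), array([ 0.63622028, -0.58755745,  0.36732195,  0.33922645])) [0.63777276 0.05660228 0.1185    ] [0.14595029 0.62340973 0.78632734]
```

Run:
```python
from h import *
arm.move_gripper(0.0)
arm.movep(*pose(0,-70,off=4))
P,q=arm.read_tool_pos(),arm.read_eef_rot()
im=snapshot('wrist'); cv2.imwrite('pics/w1raw.png',im)
c=camera_info('wrist');T=np.eye(4);T[:3,:3]=Rr.from_quat(q).as_matrix();T[:3,3]=P
M=np.linalg.inv(T@c['T_tool_cam'])
K=np.array([[c['fx'],0,c['cx']],[0,c['fy'],c['cy']],[0,0,1]])
for pts,col in((ring(0),(0,255,0)),([armpt(200,32,np.radians(a)) for a in(30,15,-15,-30)],(0,255,255))):
    for u,v in cv2.projectPoints(jw(p,pts),cv2.Rodrigues(M[:3,:3])[0],M[:3,3],K,c['dist_coeffs'])[0][:,0]:
        if 0<u<640 and 0<v<400: cv2.circle(im,(int(u+.5),int(v+.5)),1,col,-1)
cv2.imwrite('pics/w1.png',im); print(P,pose(0,-70,off=4)[0],arm.read_time(),arm.read_ft_force(),arm.read_opening())
```

```text
[0.57271676 0.14320098 0.1711111 ] [0.57288789 0.14221722 0.1709641 ] 3.3917 [-0.39925249  0.06375794  0.20419222] -0.002616611899245628
```

View pics/w1.png

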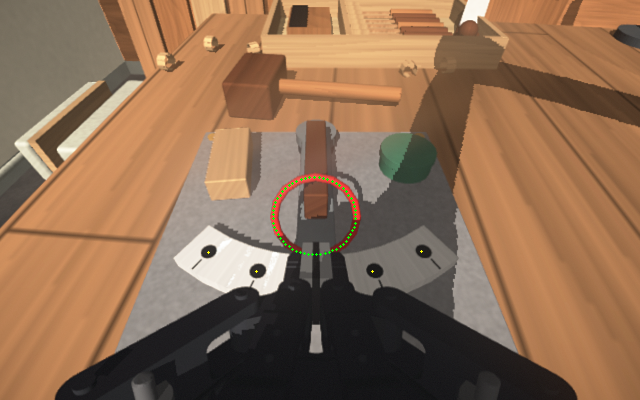

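The predicted ring matches the real one: red ring centred at (315,215). The shut fingertips, at (315,245), point at it. Inserting now, then lifting while watching the force.

Run:
```python
from h import *
def go(v,*a,**k):
    P,q=pose(*a,**k); arm.line_to(P,v,ori=q)
F0=np.array(arm.read_ft_force())
go(.08,0,0,off=4); print(np.array(arm.read_ft_force())-F0)
go(.05,0,26,off=4); F1=np.array(arm.read_ft_force()); print(F1-F0)
if np.linalg.norm(F1-F0)<3:
    up=0;c=None
    while up<22:
        up+=2; go(.04,0,26,up=up,off=4); f=np.array(arm.read_ft_force())-F1; print(up,f.round(1),np.round(arm.read_tool_pos()[2]-pose(0,26,up=up,off=4)[0][2],4))
        if f[2]<-3: break
print(arm.read_time())
```

```text
[ 0.55616631  0.26258727 -0.62414303]
[ 1.20996982  0.50582456 -0.07730598]
2 [-1.3 -0.9  0.2] 0.0003
4 [-1.2 -0.9  0.1] 0.0002
6 [-0.8 -1.2  0.5] 0.0001
8 [ 0.  -1.2  0.3] 0.0001
10 [ 0.  -0.4  0.3] 0.0001
12 [-1.  -0.3  0.7] 0.0001
14 [-0.8  0.  -1.6] -0.0002
16 [-0.3 -1.5 -5.1] -0.0008
7.0833
```

Run:
```python
from h import *
F=lambda:np.array(arm.read_ft_force()).round(1)
def go(v,*a,**k):
    P,q=pose(*a,**k); arm.line_to(P,v,ori=q)
for up in(20,24,28,33): go(.05,0,26,up=up,off=4); print(up,F())
cv2.imwrite('pics/s2.png',snapshot('scene')[150:350,190:430].repeat(3,0).repeat(3,1)); print(arm.read_tool_pos(),arm.read_time())
```

```text
20 [ 0.5  0.3 -5.2]
24 [-0.2  0.6 -6.2]
28 [-0.6  1.4 -7. ]
33 [-0.3  1.4 -7.3]
[0.57951417 0.0596045  0.15600878] 8.1333
```

View pics/s2.png

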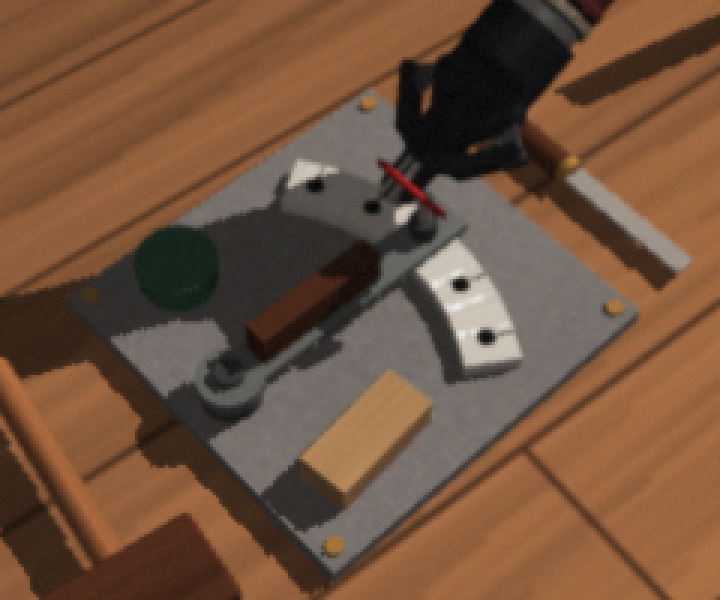

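The ring hangs on the fingers and is raised, with force rising from 5 to 7 N as the spring spec predicts. Swinging along the arc.

Run:
```python
from h import *
F=lambda:np.array(arm.read_ft_force()).round(1)
def go(v,*a,**k):
    P,q=pose(*a,**k); arm.line_to(P,v,ori=q)
for th in np.linspace(0,.2618,9)[1:]: go(.03,th,26,up=33,off=4); print(round(th,3),F())
arm.pause(.3); print(F())
im=snapshot('scene')
def ov(im,n,p,th,lift):
    for u,v in proj(n,jw(p,ring(th,lift))): cv2.circle(im,(int(u*3+1.5),int(v*3+1.5)),1,(0,255,0),-1)
    for u,v in proj(n,jw(p,[armpt(235,44.5,th),armpt(85,79,th)])): cv2.circle(im,(int(u*3+1.5),int(v*3+1.5)),2,(255,255,0),-1)
im=im.repeat(3,0).repeat(3,1); ov(im,'scene',p,.2618,19)
cv2.imwrite('pics/s3.png',im[450:1050,600:1290]); print(arm.read_time())
```

```text
0.033 [ 1.1  1.9 -7.1]
0.065 [-0.   2.6 -7.6]
0.098 [ 0.1  2.  -7.4]
0.131 [ 0.3  2.  -7.3]
0.164 [ 0.4  3.6 -7.9]
0.196 [ 0.7  3.4 -7.9]
0.229 [ 1.8  3.1 -8.3]
0.262 [ 0.7  4.  -7.4]
[ 1.8  3.7 -8.6]
11.6167
```

View pics/s3.png

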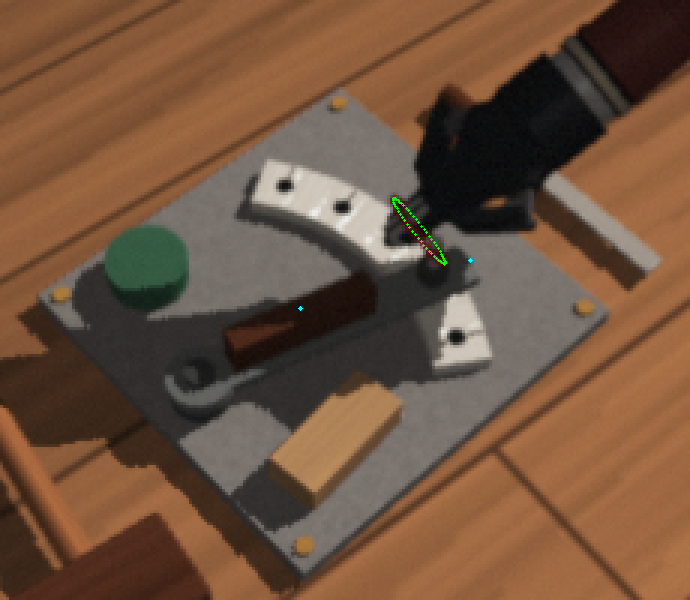

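The fence has swung to about the target: the ring sits on the predicted outline and the middle hole (405,233) is uncovered. Lowering and watching where the force goes slack (up≈14 means home, ≈26 means riding on the sector).

Run:
```python
from h import *
F=lambda:np.array(arm.read_ft_force()).round(1)
def go(v,*a,**k):
    P,q=pose(*a,**k); arm.line_to(P,v,ori=q)
for up in(30,27,25,22,20,18,16,14,12): go(.04,.2618,26,up=up,off=4); arm.pause(.1); print(up,F())
print(arm.read_time())
```

```text
30 [-0.   4.1 -7.7]
27 [ 0.9  4.1 -7.4]
25 [ 1.5  3.8 -6.3]
22 [ 2.1  4.2 -6.2]
20 [ 1.4  4.7 -5.4]
18 [ 1.4  4.8 -5.6]
16 [ 1.   3.4 -5.2]
14 [ 1.3  5.4 -4.4]
12 [ 0.5  1.9 -2.2]
14.7667
```

The force goes slack only below 14, so the pin is home. Next I'll lower to eye level, back out and check.

Run:
```python
from h import *
F=lambda:np.array(arm.read_ft_force()).round(1)
def go(v,*a,**k):
    P,q=pose(*a,**k); arm.line_to(P,v,ori=q)
for up in(8,4,0): go(.05,.2618,26,up=up,off=4); print(up,F())
go(.06,.2618,-5,off=4); print(F())
go(.12,.2618,-110,off=4); print(F(),arm.read_time())
outs=[]
for n,(x0,y0,w,h) in(('top',(255,120,170,160)),('scene',(205,160,200,150))):
    im=snapshot(n).repeat(3,0).repeat(3,1)
    for r,col in((ring(.2618),(0,255,0)),([armpt(235,44.5,.2618),armpt(200,32,np.radians(-15)),armpt(200,32,0),armpt(200,32,np.radians(30)),armpt(145,79,.2618)],(255,255,0))):
        for u,v in proj(n,jw(p,r)): cv2.circle(im,(int(u*3+1.5),int(v*3+1.5)),1,col,-1)
    cv2.imwrite(f'pics/f_{n}.png',im[y0*3:(y0+h)*3,x0*3:(x0+w)*3])
```

```text
8 [0.4 0.7 0.4]
4 [ 0.  -0.1  0.5]
0 [ 0.2  0.  -0.4]
[ 0.8  0.4 -0.9]
[ 0.6 -0.5  0. ] 17.2083
```

View pics/f_top.png

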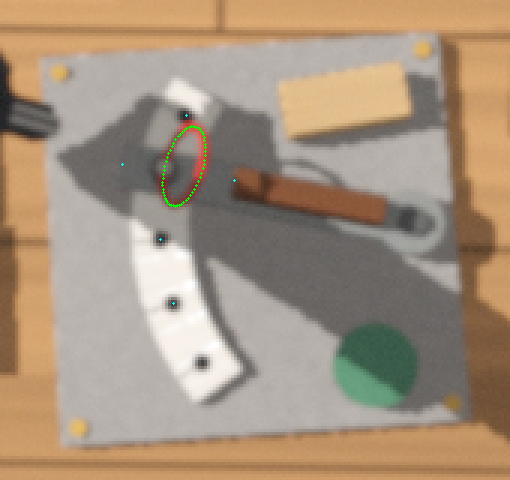

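View pics/f_scene.png

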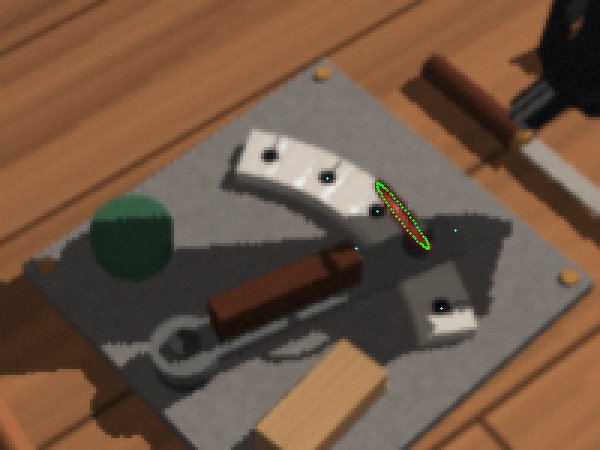

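The ring lies exactly on the outline predicted for +0.262 with the pin home, in both views: top (184,166), scene (403,215). The +30°, 0, −15° and −30° holes are visible, the blank and tin are undisturbed, and the gripper is clear.

```bash
python3 -c "
from station import ticket
print(ticket.finish_job())"
```

```text
the job is handed in; nothing more can be done
None
```

The fence arm now sits one hole (+15°) towards the blank with the index pin fully home, as seen in both cameras and in the lifting force. The gripper is clear of everything, and the job is handed in after about 17 s on the robot clock.

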